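Back the specimen indexer off one notch

TASK

The practice bone has been indexed one notch too far. With a fingertip, push the pawl's thumb tab to lift the pawl out of the ratchet wheel, push the wheel backward by exactly one notch (top of the wheel going towards the pawl's hinge, the way the pawl blocks), then swing the pawl back down until it is fully home in the next notch. Push gently, pinch and lift nothing, leave the loose things in the tray where they are, and finish clear of everything.

Things in the scene. Friction and masses are not known exactly. Their poses are not given: they have to be found in the camera images.
- fixture: Green tray 360 x 400 mm (4 mm floor, 13 mm rim) with a black and steel indexing fixture bolted in its middle; fixed to the table, cannot move. Origin at the tray centre on the table; its z is up, its x points from the wheel to the pawl's hinge (roughly away from the robot, turned by up to 0.5 rad), its y runs along the wheel's shaft: towards +y stand the push bars, towards -y the chuck and practice bone.
- wheel_axis (a point): Point on the wheel's horizontal shaft in the middle plane of the push bars, 118 mm above the table. Fixture frame: x -30, y 60 mm. The toothed wheel (120 mm over the teeth, 18 mm wide, 10 teeth, so a notch is 36 degrees) is on the same shaft, centred at fixture y 0; the wheel, its 5 radial push bars and the bone turn as one.
- bar_end (a point): Centre of the round black end (14 mm diameter) of the push bar to push: one of 5 steel bars, 10 mm thick, 72 degrees apart, this centre 88 mm from the shaft axis. At the start this bar stands up, leaning about 22 degrees from vertical towards fixture -x (towards the robot), its end about 200 mm above the table; after one notch back it leans about 14 degrees the other way. Moves with the wheel.
- wheel (a joint): Angle of the wheel, rad, about fixture +y; grows as the wheel goes backward (tops of the bars moving towards fixture +x). Starts near 0 (-0.06 to 0.05); one notch is 0.628. With the pawl down the teeth leave it about 0.1 rad of play each way and then the pawl blocks backward motion. The shaft is stiff (about 0.22 N m, some 3 N at a bar end) and the wheel stays where it is left.
- pawl_tab (a point): Centre of the pawl's thumb tab, a flat dark steel paddle 8 mm thick (fixture x), 28 mm wide (y), 30 mm high, standing upright above the pawl's hinge while the pawl is down; this point lies 40 mm from the hinge axis, 218 mm above the table at the start. Moves with the pawl.
- pawl_hinge (a point): The pawl's hinge axis (along fixture y), 178 mm above the table. Fixture frame: x 42, y 0 mm. Two fixed cheeks beside it (20 mm along x, outer faces at y +-16 mm) reach up to 186 mm above the table.
- pawl_nose (a point): Nose of the pawl (8 mm round edge), 72 mm from the hinge towards fixture -x and 9 mm below it when down; it sits between two teeth at the top of the wheel.
- pawl (a joint): Angle of the pawl, rad: 0 down, fully home in a notch; grows as the tab is pushed towards fixture +x and the nose rises; stop at 0.9. The nose clears the teeth above about 0.2. The hinge is stiff (about 0.08 N m, some 2 to 3 N at the tab) so the pawl stays where it is left; pushing the tab back towards fixture -x (or pressing the nose down) lowers it. If the notch is not under the nose it rests on a tooth at about 0.18.
- jar: Clear lidded jar, 52 mm diameter, 62 mm tall, loose in the tray; bystander. Origin at the centre of its underside.
- bowl: Small steel bowl, 72 mm diameter, 32 mm tall, loose in the tray; bystander. Origin under its centre.
- pinbox: White open box with 4 cells, 55 x 55 x 30 mm, loose in the tray; bystander. Origin under its centre.
- driver: Grey-handled screwdriver 160 mm long lying in the tray on the robot's side of the fixture; bystander. Origin under its middle.

How it is judged:
By the outcome, as a careful person would: the job done as asked, in the order asked, and still so for the second after the job is handed in, with the robot touching nothing.
It also fails if it takes over 58 s, if anything falls off the work surface, if the arm or the gripper's body presses on something with over 40 N, if the wrist force passes 120 N, or if a joint passes its speed limit or range.

ROBOT

A 7-joint arm with a two-finger parallel gripper is mounted at the origin on the work surface. World frame = base frame: x ahead of the robot, y to its left, z up, the work surface at z = 0. Lengths are in m, angles in rad, forces in N, time in s.
With the tool pointing down it reaches from about 0.4 to 0.875 m from the base axis. Payload 19.3 kg.
Tool frame: the origin (TCP) lies between the finger pads; the fingertips stand ahead of it and the grasp point (between the pads) lies 8 mm behind it (bot.tip_extent is the x of the fingertips in the tool frame, in m); x points along the fingers, y is the direction in which the jaws open and shut, and the axes are right-handed (so a half turn about x gives the same grasp; the last joint's range is limited). The gripper opens to 85 mm and grips with 20 to 120 N. Pads are 22 mm wide; open, the fingers measure 114 mm over their backs; the gripper's body (76 mm by 85 mm) begins 54 mm behind the grasp point. The pads swing forward as they close: fully open they stand 13 mm farther back than shut.
Start: joints at [-1.269, 0.521, -0.036, 1.599, 0.021, 1.021, -0.113], TCP at [0.227, 0.582, 0.242] pointing down, gripper open.
Joint ranges: [-2.91, 2.91], [-0.3, 2.13], [-1.5, 1.42], [0.17, 2.43], [-1.26, 4.41], [0.16, 1.93], [-2.52, 2.52]. Speed limits (rad/s): [1.89, 1.89, 2.39, 2.39, 3.01, 3.01, 3.01].

INTERFACE

Orientations are given as [roll, pitch, yaw] about the fixed x, y, z axes, in that order (R = Rz(yaw) Ry(pitch) Rx(roll)).
In Python, from workcell import observe, grab_frame, camera_info, bot, nets gives the robot as it stands.
- The arm moves only by the tool jog_arm, never from a script. Its argument "commands" is a list of rows, each a list of 6 numbers: the shift along the tool's x, y, z in mm, then the turn, a rotation vector about the tool's x, y, z in rad. A call has 1 to 20 rows; each row shifts and turns the pose as measured when the row begins, along the tool's axes as they then stand; what a row does not reach is not made up. A row lasts 1/10 s, in which the tool goes at most 50 mm and 8.59 degrees, less where a joint would pass 70% of its speed; a pose out of reach is approached as far as the arm can. A call is refused whole if a number of a shift passes 50 or a number of a turn 0.15, either way. A call with a gripper value outside its range is refused whole. "gripper" is the closure in counts, from 0 (fully open) to 255 (shut), set as the call begins (left out, the last holds). The fingers move at their own pace and stop on an object; "newtons" is the grip in N (left out, the last holds). Time passes only in rows, so rows that do not move let the fingers close. It gives the time, the measured TCP pose, the force and the opening at its end, in the units of the state.
- observe(): the state, without advancing time (a new reading comes with each control period).
- grab_frame(name): name is "side" or "top"; returns the picture (384x512x3 uint8, red, green, blue); there is no depth.
- camera_info(name): a dict with "fov_y" (degrees; the focal length in pixels is half the picture's height over the tangent of half this angle, whatever the lens; pixels are square), "cx", "cy" (the principal point, pixels), "distortion" ([k1, k2, p1, p2, k3] as OpenCV has them; the pictures are not rectified), "R" (3x3) and "t" (3): a world point X has camera coordinates R X + t. Camera axes: x right, y down, z forward; pixel columns grow to the right and rows downward; lengths in m; the calibration is good to about 2 mm. A picture is of the moment at which its call begins. camera_info takes no time and is no camera call.
- bot.job_done(): hands the job in, once; it reports no verdict.
Trained networks look in the newest picture that a camera, given by its name, has taken for a name from the list of things; names that differ only in an ending like _2 or _b are one class to them, and where a whole thing is asked for, a point or a joint stands for the part that bears it (a point fixed in the world has none). Each returns a list of dicts, best first, with "p" (0 to 1); they miss things now and then, are a little off and sometimes report something else, mostly with a low value. They report only what shows in the picture. A call takes as long as a camera call.
- nets.find_in(camera, name): "rect" ([left, top, right, bottom] in pixels, round what is visible of it).
- nets.silhouettes(camera, name): "mask" (384x512 bool, what is visible of it) and "rect" ([left, top, right, bottom] in pixels, round what is visible of it).
- nets.pinpoint(camera, name): "location" ([column, row] in pixels: a listed point, or the origin of a listed thing).
The state is a dict: "clock": time; "qpos": joint angles; "qd": joint speeds; "joint_efforts": joint torques, N m; "position": TCP position; "tool_rot": TCP orientation; "force": force on the tool from outside, world axes, zero at the start; "moment": the same for the moment, N m; "grip_width": finger opening in m.
Only numpy, scipy, OpenCV 4.12 (cv2) and the standard library are available. Lean on these libraries where they do the work, as an engineer would, in place of code of your own. Each camera call takes 0.05 s, during which the arm holds its last target.

## Working session

There is one attempt and no reset: what is moved stays moved. The work goes in short steps, Python scripts to look and compute and a tool call to move; the robot and the scene stay as the last step left them, time stands still between calls to the robot, and variables do not carry over. Pictures are saved under pics/ and viewed, and the job is handed in when it is done.

Besides the shell and the picture viewer there is one more tool, called after "Request:" by a JSON object that holds its "op" and its "data". jog_arm: Moves the arm, as the interface text tells. Its arguments: {"type":"object","properties":{"commands":{"type":"array","items":{"type":"array","items":{"type":"number"}}},"gripper":{"type":"number"},"newtons":{"type":"number"}},"required":["commands"]}

```bash
ls; mkdir -p pics
cat > h.py <<'E'
import numpy as np, cv2
from workcell import observe, grab_frame, camera_info, bot, nets
def cam(n):
    c=camera_info(n); f=192/np.tan(np.radians(c['fov_y'])/2)
    K=np.array([[f,0,c['cx']],[0,f,c['cy']],[0,0,1.]])
    return K,np.array(c['distortion'],float),np.array(c['R'],float),np.array(c['t'],float)
def proj(n,X):
    K,d,R,t=cam(n); return cv2.projectPoints(np.atleast_2d(np.asarray(X,float)),cv2.Rodrigues(R)[0],t,K,d)[0][:,0]
def ray(n,px):
    K,d,R,t=cam(n); u=cv2.undistortPoints(np.array([[px]],float),K,d)[0,0]
    o=-R.T@t; v=R.T@np.array([u[0],u[1],1]); return o,v/np.linalg.norm(v)
def tri(obs):
    A=np.zeros((3,3));b=np.zeros(3)
    for n,px in obs:
        o,v=ray(n,px);P=np.eye(3)-np.outer(v,v);A+=P;b+=P@o
    X=np.linalg.solve(A,b); return X,[np.round(proj(n,X)[0]-px,1) for n,px in obs]
E
python3 - <<'E'
from h import *
for n in ['side','top']:
    cv2.imwrite(f'pics/{n}0.png',cv2.cvtColor(grab_frame(n),cv2.COLOR_RGB2BGR))
    c=cam(n);print(n,-c[2].T@c[3],c[2][2])
obs={}
for p in ['wheel_axis','bar_end','pawl_tab','pawl_hinge','pawl_nose','fixture']:
    o=[]
    for n in ['side','top']:
        r=nets.pinpoint(n,p)
        print(p,n,[(np.round(q['location'],1),round(q['p'],2)) for q in r[:3]])
        if r:o.append((n,np.array(r[0]['location'])))
    if len(o)==2: print(tri(o))
s=observe();print(s,bot.tip_extent)
E
```

```text
pics
side [ 0.50841237 -0.54236324  0.62845657] [ 0.03934724  0.77455659 -0.63127956]
top [0.49735701 0.05707235 1.1654614 ] [ 0.04875894  0.00863492 -0.99877325]
wheel_axis side [(array([241.8, 222.1]), 0.83), (array([257.1, 287. ]), 0.43)]
wheel_axis top [(array([293.9, 208.1]), 0.74)]
(array([ 0.50496994, -0.02414426,  0.12700498]), [array([-1.5,  0. ]), array([-0. , -1.3])])
bar_end side [(array([222.7, 192.9]), 0.82)]
bar_end top [(array([294.8, 223.1]), 0.65)]
(array([ 0.47181572, -0.02025656,  0.19889866]), [array([-1.,  0.]), array([-0. , -0.9])])
pawl_tab side [(array([281. , 208.2]), 0.57)]
pawl_tab top [(array([326.7, 174.6]), 0.67), (array([324.5, 172.4]), 0.39)]
(array([ 0.57288583, -0.08621836,  0.21754898]), [array([-0.8,  0. ]), array([ 0. , -0.6])])
pawl_hinge side [(array([279.4, 219.1]), 0.7), (array([240.1, 221.5]), 0.24)]
pawl_hinge top [(array([322.9, 174.4]), 0.74), (array([362.2, 251.7]), 0.37)]
(array([ 0.57382322, -0.08223793,  0.18858785]), [array([ 0.3, -0. ]), array([-0. ,  0.2])])
pawl_nose side [(array([239.3, 229.2]), 0.96)]
pawl_nose top []
fixture si
[... 194 characters left out ...]
1.2])])
{'clock': 0.7, 'qpos': array([-1.26920562,  0.52137356, -0.03627897,  1.59950409,  0.02120403,
        1.0210704 , -0.1128258 ]), 'qd': array([ 4.21132802e-05,  1.40751629e-03, -8.46471485e-05,  1.02670611e-03,
        1.13150513e-03,  1.16702453e-03, -2.12790702e-03]), 'joint_efforts': array([ 3.85255407e-03, -9.26668453e+01,  1.98012203e+00, -3.70210934e+01,
        1.81437243e-02,  2.10817983e-03, -2.05569023e-05]), 'position': array([0.22708767, 0.58228717, 0.24230603]), 'tool_rot': array([1.24870425, 1.57076452, 0.87682877]), 'force': array([ 0.29605021, -0.03919555,  0.28342078]), 'moment': array([ 0.00137185,  0.02921701, -0.0266655 ]), 'grip_width': 0.08570576331494117} 0.011
```

View pics/side0.png

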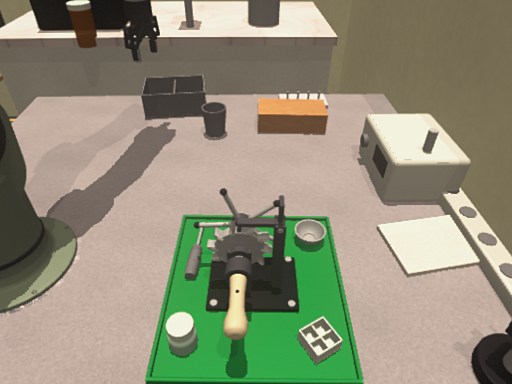

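View pics/top0.png

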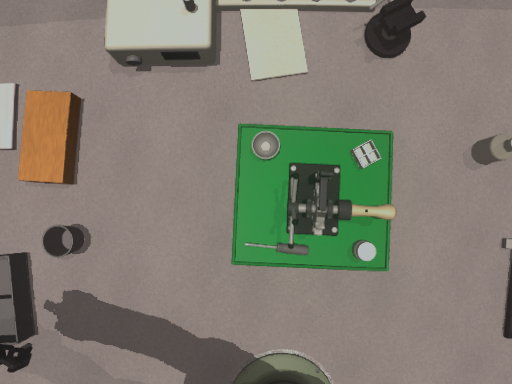

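The side view shows the tray with the fixture: the bar end is at (223,192), the tab at (282,203), and the bone points to the camera. The top view shows the tray corners at about (239,125), (392,130), (388,270) and (234,265). Next I fit the fixture pose from the tray edges.

```bash
cat >> h.py <<'E'
def fix(p,F):
    c,s=np.cos(F[2]),np.sin(F[2]); p=np.atleast_2d(p)
    return np.c_[F[0]+c*p[:,0]-s*p[:,1],F[1]+s*p[:,0]+c*p[:,1],p[:,2]]
E
python3 - <<'E'
from h import *
from scipy.optimize import least_squares
C={}
for n in ['top','side']:
    im=cv2.imread(f'pics/{n}0.png').astype(int)
    g=((im[:,:,1]>im[:,:,0]+30)&(im[:,:,1]>im[:,:,2]+30)).astype(np.uint8)
    k,l,st,_=cv2.connectedComponentsWithStats(g); i=1+np.argmax(st[1:,4])
    cs=max(cv2.findContours((l==i).astype(np.uint8),cv2.RETR_EXTERNAL,cv2.CHAIN_APPROX_NONE)[0],key=cv2.contourArea)
    hull=cv2.convexHull(cs)
    ap=hull
    e=2
    while len(ap)>4: ap=cv2.approxPolyDP(hull,e,True);e+=.5
    print(n,ap[:,0].tolist()); C[n]=ap[:,0].astype(float)
box=np.array([[sx*.18,sy*.2,.013] for sx in(1,-1) for sy in(1,-1)])
def res(F,names=('top','side'),pts=True):
    r=[]
    for n in names:
        P=proj(n,fix(box,F))
        for q in C[n]:
            if n=='side' and q[1]>375: continue
            d=P-q; r+=list(d[np.argmin((d**2).sum(1))])
    if pts:
        for n,p,X in [('side',(222.7,192.9),None)]: pass
    return np.array(r)
for names in [('top',),('side',),('top','side')]:
    s=least_squares(res,[.527,-.076,-.03],args=(names,),loss='soft_l1');print(names,s.x,np.round(s.fun if 0 else res(s.x,names),1))
F=s.x
W=dict(wheel_axis=[-.03,.06,.118],bar_end=[-.03-.088*np.sin(np.radians(22)),.06,.118+.088*np.cos(np.radians(22))],tab=[.042,0,.218],hinge=[.042,0,.178],nose=[-.03,0,.169])
for k,v in W.items():
    X=fix(v,F)[0];print(k,X.round(4),proj('side',X).round(1),proj('top',X).round(1))
for n in ['side','top']:
    im=cv2.imread(f'pics/{n}0.png')
    for k,v in W.items():
        p=proj(n,fix(v,F)[0])[0]; 
    x0,y0=(160,160) if n=='side' else (230,120)
    cr=cv2.resize(im[y0:y0+150,x0:x0+190],None,fx=4,fy=4,interpolation=cv2.INTER_CUBIC)
    for k,v in W.items():
        p=(proj(n,fix(v,F)[0])[0]-[x0,y0])*4+2; cv2.circle(cr,tuple(int(a) for a in p),3,(0,0,255),-1)
    cv2.imwrite(f'pics/{n}1.png',cr)
E
```

```text
top [[239, 124], [392, 131], [388, 269], [233, 264]]
side [[183, 216], [327, 217], [362, 383], [146, 382]]
('top',) [ 0.53168904 -0.0835412  -0.04140205] [-1.  -0.8  1.1 -1.1  1.2  1.4 -1.1  0.6]
('side',) [ 0.53271266 -0.0868761  -0.03964799] [-1.3 -0.2  1.3 -0.2]
('top', 'side') [ 0.53185235 -0.0847463  -0.04145827] [-0.6 -0.9  1.6 -1.1  1.7  1.3 -0.6  0.5 -1.4 -0.9  1.  -0.7]
wheel_axis [ 0.5044 -0.0236  0.118 ] [[240.1 225.2]] [[293.3 207.1]]
bar_end [ 0.4714 -0.0222  0.1996] [[221.4 193.3]] [[295.7 222.4]]
tab [ 0.5738 -0.0865  0.218 ] [[280.8 208.1]] [[326.9 173.5]]
hinge [ 0.5738 -0.0865  0.178 ] [[279.6 225.2]] [[324.1 175. ]]
nose [ 0.5019 -0.0835  0.169 ] [[238.5 228.5]] [[322.4 208.1]]
```

View pics/side1.png

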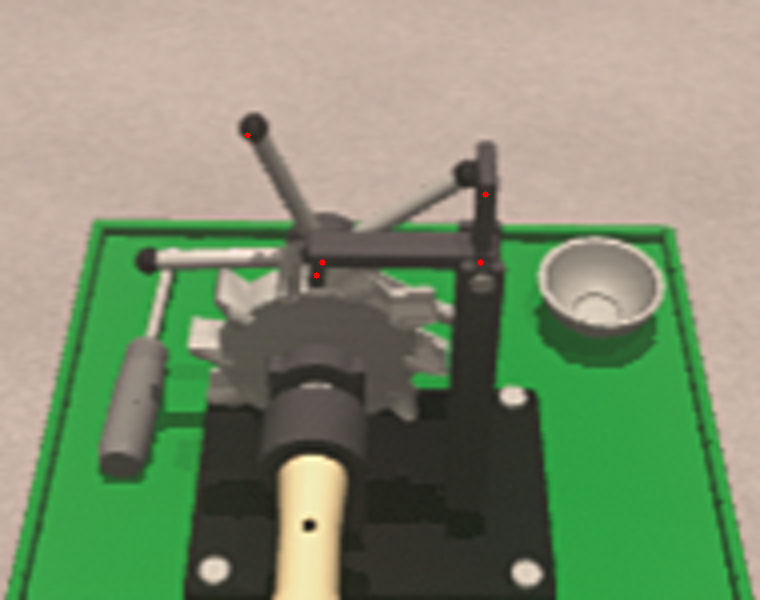

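View pics/top1.png

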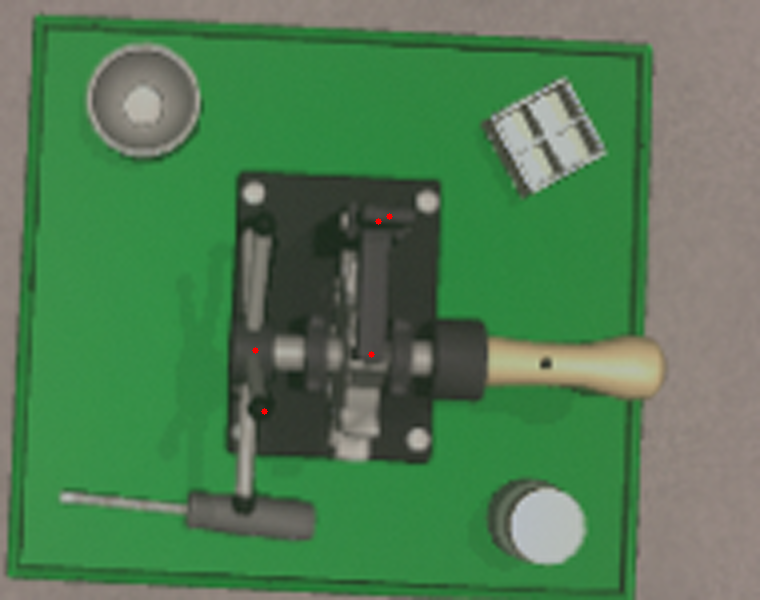

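```bash
cat >> h.py <<'E'
from scipy.spatial.transform import Rotation as Ro
F=(0.5318,-0.0846,-0.0414)
def goal(px,py,z,sgn,s=None):
    """finger tip centre at fixture (px,py), tip height z; print delta in tool frame (mm), rotvec"""
    s=s or observe()
    R=Ro.from_euler('xyz',s['tool_rot']).as_matrix()
    X=fix([px,py,z+bot.tip_extent],F)[0]
    c,q=np.cos(F[2]),np.sin(F[2])
    y=sgn*np.array([-q,c,0]);x=np.array([0,0,-1.]);T=np.c_[x,y,np.cross(x,y)]
    return R.T@(X-s['position'])*1e3, Ro.from_matrix(R.T@T).as_rotvec(), R
def where():
    s=observe();c,q=np.cos(F[2]),np.sin(F[2]);d=s['position']-[F[0],F[1],bot.tip_extent]
    f=s['force'];print('t',round(s['clock'],2),'fix tip mm',np.round(1e3*np.array([c*d[0]+q*d[1],-q*d[0]+c*d[1],d[2]]),1),'force fix',np.round([c*f[0]+q*f[1],-q*f[0]+c*f[1],f[2]],2),'w',s['grip_width'])
E
python3 - <<'E'
from h import *
for sg in (1,-1):
    d,r,R=goal(.0,0,.275,sg);print(sg,d.round(),r.round(3));
print(R.round(3))
E
```

```text
1 [ -44. -511.  526.] [-0.33  0.   -0.  ]
-1 [ -44. -511.  526.] [ 2.811 -0.    -0.   ]
[[ 0.     0.363  0.932]
 [ 0.     0.932 -0.363]
 [-1.     0.     0.   ]]
```

Request:
{"op": "jog_arm", "data": {"commands": [[-15,0,0,-0.11,0,0],[-15,0,0,-0.11,0,0],[-15,0,0,-0.11,0,0]], "gripper": 255, "newtons": 20}}

```text
clock: 1.0
position: [0.2266, 0.5814, 0.2865]
tool_rot: [-1.735, 1.567, -1.768]
force: [0.9, -0.7, 0.7]
grip_width: 0.0439
```

Run:
```python
from h import *
d,r,R=goal(.010,0,.275,1);print(d.round(),r.round(3));where()
```

```text
[   3. -656.  337.] [ 0.009 -0.001  0.004]
t 1.0 fix tip mm [-332.6  652.8  275.5] force fix [ 0.91 -0.65  0.74] w 0.04385612007612684
```

Request:
{"op": "jog_arm", "data": {"commands": [[0,-44,22,0,0,0],[0,-44,22,0,0,0],[0,-44,22,0,0,0],[0,-44,22,0,0,0],[0,-44,22,0,0,0],[0,-44,22,0,0,0],[0,-44,22,0,0,0],[0,-44,22,0,0,0],[0,-44,22,0,0,0],[0,-44,22,0,0,0],[0,-44,22,0,0,0],[0,-44,22,0,0,0]]}}

```text
clock: 2.2
position: [0.4778, 0.0413, 0.2892]
tool_rot: [0.932, 1.565, 0.914]
force: [0.8, 1.7, 0.1]
grip_width: -0.0001
```

Run:
```python
from h import *
d,r,R=goal(.010,0,.275,1);print(d.round(),r.round(3));where()
```

```text
[   3. -125.   66.] [ 0.023  0.004 -0.005]
t 2.2 fix tip mm [-59.1 123.6 278.2] force fix [0.72 1.75 0.11] w -0.0001063042969904146
```

Request:
{"op": "jog_arm", "data": {"commands": [[1,-41,23,0.012,0,0],[1,-41,23,0.012,0,0],[1,-41,22,0,0,0],[0,0,0,0,0,0]]}}

```text
clock: 2.6
position: [0.5451, -0.0956, 0.2866]
tool_rot: [0.426, 1.564, 0.377]
force: [-0.4, 0.6, 0.3]
grip_width: 0.0
```

Run:
```python
from h import *
d,r,R=goal(.012,0,.208,1);print(d.round(1),r.round(3));where()
for n in ['side','top']:
    im=cv2.cvtColor(grab_frame(n),cv2.COLOR_RGB2BGR);x0,y0=(160,120) if n=='side' else (230,120)
    cv2.imwrite(f'pics/{n}2.png',cv2.resize(im[y0:y0+150,x0:x0+190],None,fx=4,fy=4,interpolation=cv2.INTER_CUBIC))
```

```text
[67.6 10.2 -2.3] [-0.008  0.007 -0.003]
t 2.6 fix tip mm [ 13.8 -10.5 275.6] force fix [-0.45  0.58  0.27] w 4.863526603491405e-05
```

View pics/side2.png

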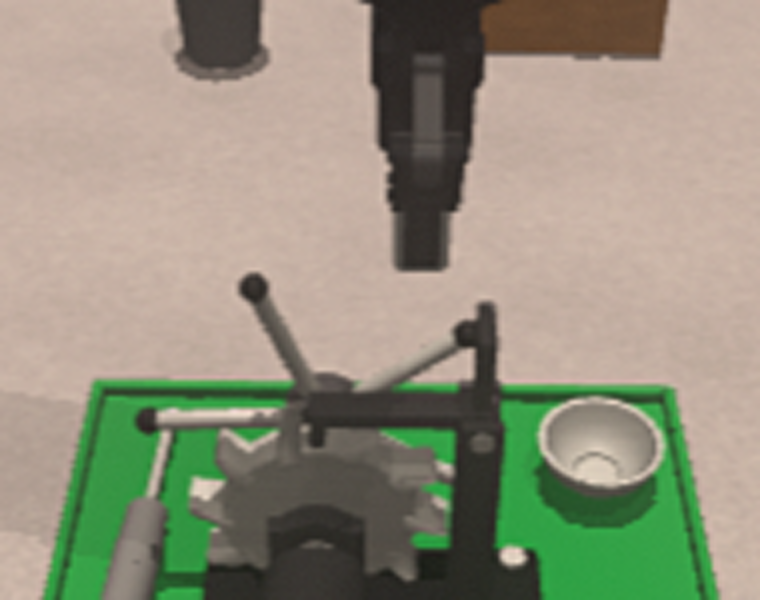

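View pics/top2.png

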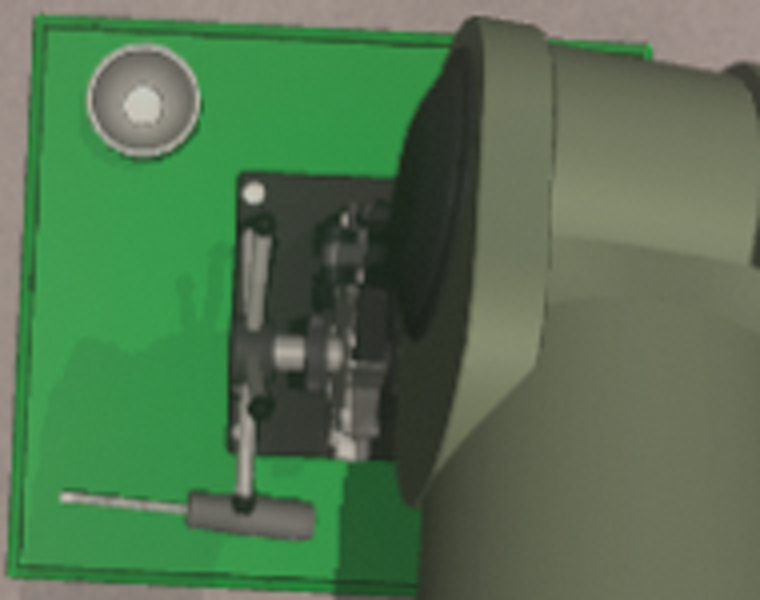

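The side view shows the fingertips (crop 395–448, 268) above the pawl arm and 40 px short of the tab (487, 305). The path down is clear.

Request:
{"op": "jog_arm", "data": {"commands": [[20,5,-1,0,0,0],[20,5,-1,0,0,0],[18,0,0,0,0,0],[8,0,0,0,0,0],[0,0,0,0,0,0]]}}

```text
clock: 3.2
position: [0.5422, -0.0734, 0.2198]
tool_rot: [0.838, 1.56, 0.8]
force: [0.0, -0.2, 0.4]
grip_width: -0.0001
```

Run:
```python
from h import *
d,r,R=goal(.0385,0,.208,1);print(d.round(1),r.round(3));where()
```

```text
[  0.9 -11.8  28.6] [ 0.004  0.007 -0.008]
t 3.2 fix tip mm [  9.9  11.6 208.8] force fix [ 0.02 -0.17  0.42] w -0.0001318877590864303
```

Request:
{"op": "jog_arm", "data": {"commands": [[0,-5,0,0,0,0],[1,-6,4,0,0,0],[0,0,6,0,0,0],[0,0,3,0,0,0],[0,0,0,0,0,0]]}}

```text
clock: 3.7
position: [0.5571, -0.0855, 0.2217]
tool_rot: [0.637, 1.557, 0.601]
force: [0.4, -0.4, 0.1]
grip_width: -0.0001
```

Run:
```python
from h import *
d,r,R=goal(.0405,0,.208,1);print(d.round(1),r.round(3));where()
```

```text
[ 2.9 -0.2 15.1] [ 0.005  0.011 -0.008]
t 3.7 fix tip mm [2.540e+01 1.000e-01 2.107e+02] force fix [ 0.46 -0.39  0.14] w -0.00012314814261692154
```

Request:
{"op": "jog_arm", "data": {"commands": [[1,0,2,0,0.01,-0.008],[2,0,2,0,0,0],[0,0,2,0,0,0],[0,0,2,0,0,0],[0,0,0,0,0,0]]}}

```text
clock: 4.2
position: [0.5651, -0.0859, 0.2185]
tool_rot: [-2.762, 1.569, -2.798]
force: [-0.9, -1.1, -0.3]
grip_width: -0.0001
```

Run:
```python
from h import *
d,r,R=goal(.0415,0,.208,1);print(d.round(1),r.round(3));where()
im=cv2.cvtColor(grab_frame('side'),cv2.COLOR_RGB2BGR);x0,y0=160,120
cv2.imwrite('pics/side3.png',cv2.resize(im[y0:y0+150,x0:x0+190],None,fx=4,fy=4,interpolation=cv2.INTER_CUBIC))
```

```text
[-0.6 -0.1  8.2] [ 0.005 -0.002  0.001]
t 4.2 fix tip mm [3.330e+01 1.000e-01 2.075e+02] force fix [-0.89 -1.16 -0.28] w -0.00010027294183952397
```

View pics/side3.png

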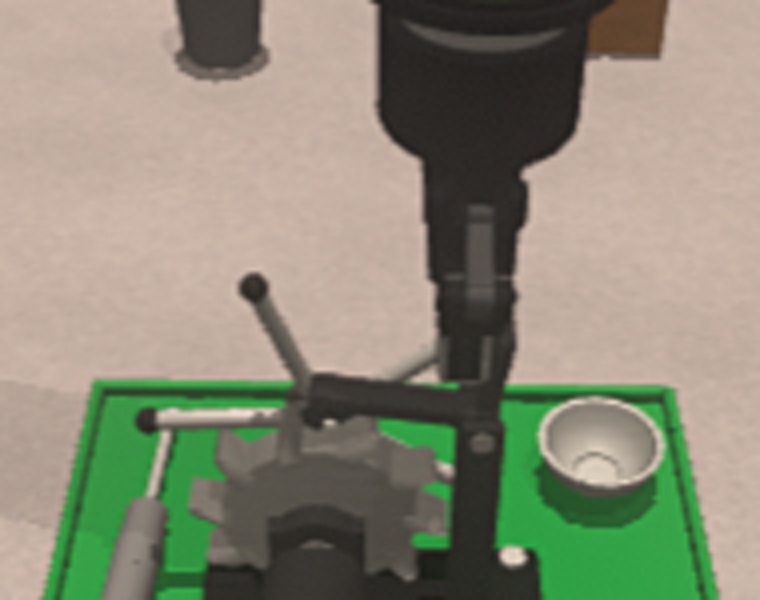

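The pawl is tilting: its nose has risen at crop (318,385) and the tab leans away from the finger at (505,330). I'll keep pushing gently.

Request:
{"op": "jog_arm", "data": {"commands": [[0,0,2,0,0,0],[0,0,2,0,0,0],[0,0,2,0,0,0],[0,0,2,0,0,0],[0,0,2,0,0,0],[0,0,0,0,0,0]]}}

```text
clock: 4.85
position: [0.5749, -0.0862, 0.2177]
tool_rot: [-3.042, 1.567, -3.079]
force: [-1.4, 0.0, 1.1]
grip_width: -0.0001
```

Run:
```python
from h import *
where()
im=cv2.cvtColor(grab_frame('side'),cv2.COLOR_RGB2BGR);x0,y0=160,120
cv2.imwrite('pics/side4.png',cv2.resize(im[y0:y0+150,x0:x0+190],None,fx=4,fy=4,interpolation=cv2.INTER_CUBIC))
```

```text
t 4.85 fix tip mm [4.310e+01 2.000e-01 2.067e+02] force fix [-1.38 -0.04  1.05] w -0.00011469483507529068
```

View pics/side4.png

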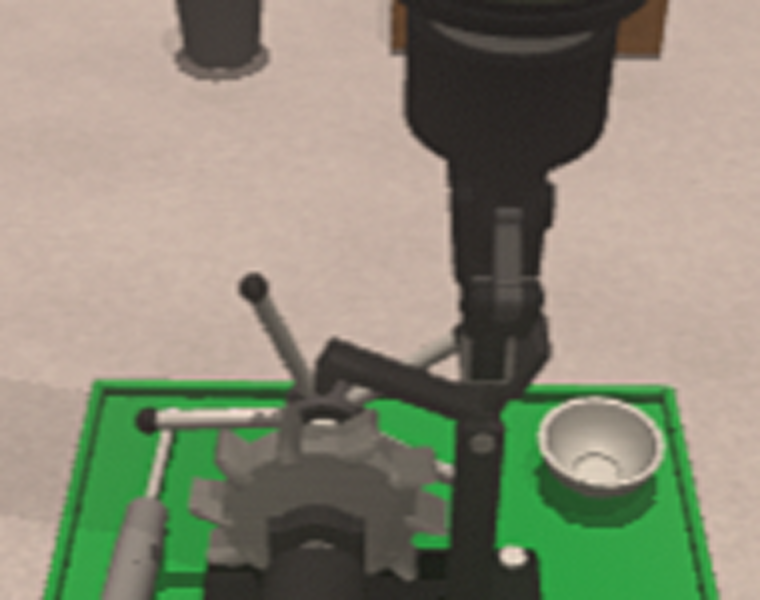

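The pawl is up about 0.45 rad, with the nose at crop (335,345) well clear of the teeth. Next I retreat and go to the bar.

Request:
{"op": "jog_arm", "data": {"commands": [[-2,0,-3,0,0,0],[-20,0,0,0,0,0],[-20,0,0,0,0,0],[-4,15,-30,0,0,0],[0,15,-35,0,0,0],[0,15,-35,0,0,0],[0,15,-35,0,0,0],[0,0,0,0,0,0],[0,0,0,0,0,0]]}}

```text
clock: 5.8
position: [0.4365, -0.0189, 0.2679]
tool_rot: [0.155, 1.563, 0.119]
force: [0.6, -0.5, 0.6]
grip_width: 0.0
```

Run:
```python
from h import *
d,r,R=goal(-.095,.06,.193,1);print(d.round(1),r.round(3));where()
o=[]
for n in ['side','top']:
    q=nets.pinpoint(n,'bar_end');print(n,[(np.round(a['location'],1),round(a['p'],2)) for a in q[:2]])
    im=cv2.cvtColor(grab_frame(n),cv2.COLOR_RGB2BGR);x0,y0=(160,120) if n=='side' else (230,120)
    cv2.imwrite(f'pics/{n}5.png',cv2.resize(im[y0:y0+150,x0:x0+190],None,fx=4,fy=4,interpolation=cv2.INTER_CUBIC))
```

```text
[63.9 -1.8  2.5] [ 0.005  0.008 -0.001]
t 5.8 fix tip mm [-98.   61.7 256.9] force fix [ 0.65 -0.45  0.59] w 2.2336739170029076e-05
side [(array([223.4, 192.7]), 0.76)]
top [(array([291.4, 224. ]), 0.78), (array([261.7, 141. ]), 0.28)]
```

View pics/side5.png

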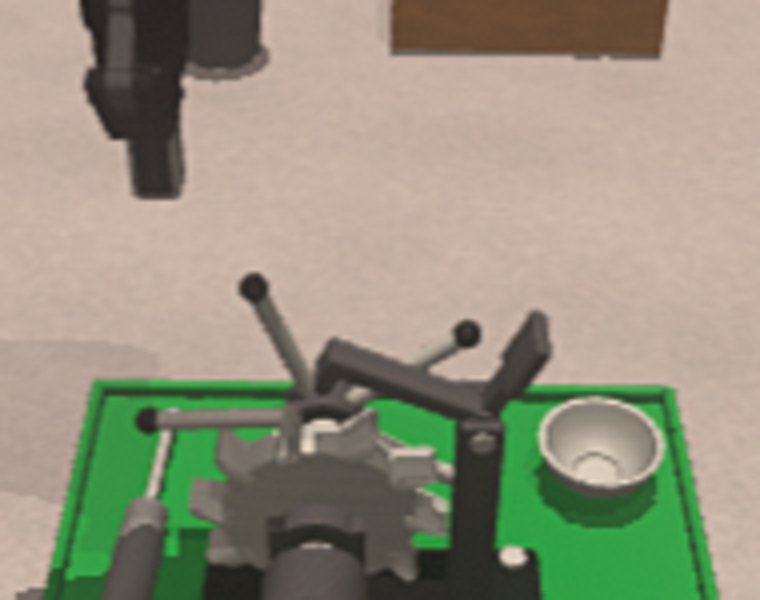

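The pawl stays up, the bar end is at crop (254,287), and the finger is left of and above it. I'll go down now.

Request:
{"op": "jog_arm", "data": {"commands": [[25,-1,1,0,0.008,0],[25,-1,1,0,0,0],[15,0,0,0,0,0],[0,0,0,0,0,0],[0,0,0,0,0,0]]}}

```text
clock: 6.5
position: [0.4421, -0.0234, 0.1999]
tool_rot: [-2.755, 1.57, -2.795]
force: [0.3, -0.3, -0.9]
grip_width: -0.0002
```

Run:
```python
from h import *
d,r,R=goal(-.027,.06,.191,1);print(d.round(1),r.round(3));where()
```

```text
[-2.1  2.5 65.2] [ 0.001 -0.001  0.   ]
t 6.5 fix tip mm [-92.2  57.5 188.9] force fix [ 0.26 -0.29 -0.88] w -0.0001826759359490031
```

Request:
{"op": "jog_arm", "data": {"commands": [[-1,1,5,0,0,0],[-1,1,4,0,0,0],[0,0,4,0,0,0],[0,0,4,0,0,0],[0,0,4,0,0,0],[0,0,4,0,0,0],[0,0,4,0,0,0],[0,0,4,0,0,0],[0,0,0,0,0,0]]}}

```text
clock: 7.4
position: [0.479, -0.0225, 0.2046]
tool_rot: [0.359, 1.57, 0.318]
force: [-0.2, 0.1, 0.9]
grip_width: 0.0002
```

Run:
```python
from h import *
d,r,R=goal(-.027,.06,.191,1);print(d.round(1),r.round(3));where()
im=cv2.cvtColor(grab_frame('side'),cv2.COLOR_RGB2BGR);x0,y0=160,120
cv2.imwrite('pics/side6.png',cv2.resize(im[y0:y0+150,x0:x0+190],None,fx=4,fy=4,interpolation=cv2.INTER_CUBIC))
```

```text
[ 2.6  0.1 28.3] [ 0.001  0.001 -0.   ]
t 7.4 fix tip mm [-55.3  59.9 193.6] force fix [-0.22  0.05  0.94] w 0.00019106694856203037
```

View pics/side6.png

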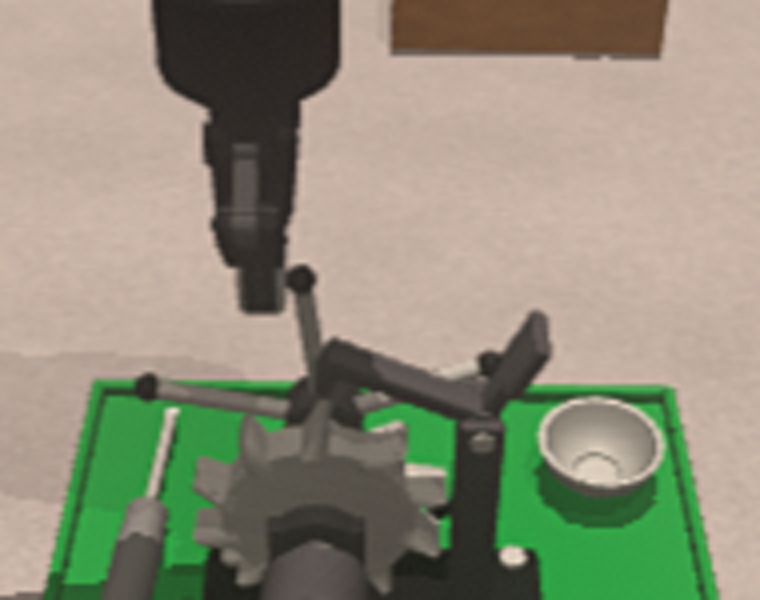

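The wheel is turning: the bar end is at crop (301,277) against the finger. 28 mm remain. I'll push 24 and then check.

Request:
{"op": "jog_arm", "data": {"commands": [[1,0,4,0,0,0],[1,0,4,0,0,0],[0,0,4,0,0,0],[0,0,4,0,0,0],[0,0,4,0,0,0],[0,0,3,0,0,0],[0,0,0,0,0,0],[0,0,0,0,0,0]]}}

```text
clock: 8.25
position: [0.5037, -0.0237, 0.202]
tool_rot: [0.545, 1.571, 0.504]
force: [-1.3, 0.4, 0.7]
grip_width: -0.0
```

Run:
```python
from h import *
d,r,R=goal(-.027,.06,.191,1);print(d.round(1),r.round(3));where()
q=nets.pinpoint('side','bar_end');print([(np.round(a['location'],1),round(a['p'],2)) for a in q[:2]])
for th in np.arange(.45,.75,.03):
    a=th-np.radians(22);print(round(th,2),proj('side',fix([-.03+.088*np.sin(a),.06,.118+.088*np.cos(a)],F)[0]).round(1))
im=cv2.cvtColor(grab_frame('side'),cv2.COLOR_RGB2BGR);x0,y0=160,120
cv2.imwrite('pics/side7.png',cv2.resize(im[y0:y0+150,x0:x0+190],None,fx=4,fy=4,interpolation=cv2.INTER_CUBIC))
```

```text
[0.  0.3 3.6] [ 0.  0. -0.]
t 8.25 fix tip mm [-30.6  59.7 191. ] force fix [-1.27  0.37  0.73] w -1.8850979822869393e-05
[(array([233.3, 187.8]), 0.6)]
0.45 [[242.5 190.8]]
0.48 [[243.9 190.9]]
0.51 [[245.3 191. ]]
0.54 [[246.8 191.2]]
0.57 [[248.2 191.4]]
0.6 [[249.6 191.7]]
0.63 [[251.  191.9]]
0.66 [[252.4 192.2]]
0.69 [[253.8 192.6]]
0.72 [[255.1 192.9]]
```

View pics/side7.png

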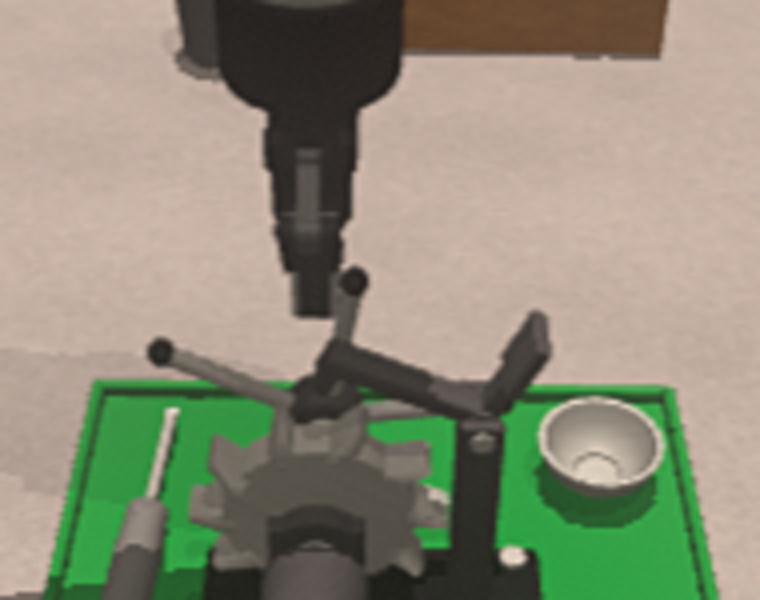

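By three cues (finger position, bar-end pixel, tooth pattern against the start) the wheel is at about 0.55–0.58 rad, so 4 mm more is needed.

Request:
{"op": "jog_arm", "data": {"commands": [[0,0,2,0,0,0],[0,0,2,0,0,0],[0,0,0,0,0,0],[0,0,0,0,0,0]]}}

```text
clock: 8.75
position: [0.5073, -0.0239, 0.2018]
tool_rot: [-3.112, 1.57, 3.13]
force: [-2.5, 0.2, 0.1]
grip_width: 0.0001
```

Run:
```python
from h import *
where()
a=cv2.imread('pics/side2.png')
im=cv2.cvtColor(grab_frame('side'),cv2.COLOR_RGB2BGR);x0,y0=160,120
b=cv2.resize(im[y0:y0+150,x0:x0+190],None,fx=4,fy=4,interpolation=cv2.INTER_CUBIC)
cv2.imwrite('pics/side8.png',b)
s=np.hstack([a[380:600,150:490],b[380:600,150:490]]);cv2.imwrite('pics/cmp8.png',s)
```

```text
t 8.75 fix tip mm [-27.   59.7 190.8] force fix [-2.52  0.05  0.11] w 9.088121300666206e-05
```

View pics/side8.png

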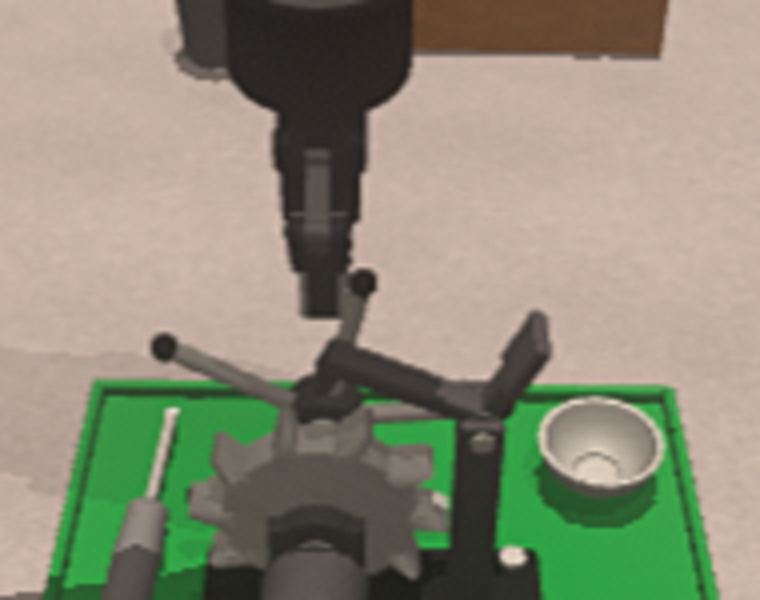

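View pics/cmp8.png

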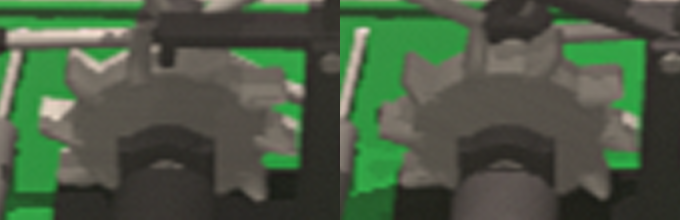

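```bash
cat > pol.py <<'E'
from h import *
def polar(im,yy,ns=720):
    # sample circle radii 40..59mm about axis in fixture plane y=yy ; angle th: 0 = up, + towards +x
    th=np.arange(ns)*2*np.pi/ns; rr=np.arange(.046,.0605,.001)
    P=np.array([[-.03+r*np.sin(t),yy,.118+r*np.cos(t)] for r in rr for t in th])
    p=proj('side',fix(P,F)).astype(np.float32)+np.float32([1.2,-1.2])
    return cv2.remap(im,p[:,0].reshape(len(rr),ns),p[:,1].reshape(len(rr),ns),cv2.INTER_CUBIC).astype(float)
def comp(A,B):
    for yy in(-.009,-.006,-.012):
        a,b=polar(A,yy),polar(B,yy); out=[]
        # visible sectors: left -110..-30deg, right 35..110 deg
        idx=np.r_[np.arange(-200,-60),np.arange(90,200)]
        for k in range(-40,41):  # shift of b relative to a (0.5deg)
            w=0
            for sec in (np.arange(-190,-70),np.arange(80,190)):
                u=a[:,sec%720].mean(2).ravel() if 0 else a[:,sec%720].ravel(); v=b[:,(sec+k)%720].ravel()
                w+=np.corrcoef(u,v)[0,1]
            out.append(w)
        k=np.argmax(out)-40; print(yy,'shift rad',round(k*np.pi/360,3),round(max(out)/2,2))
E
python3 - <<'E'
from pol import *
A=cv2.imread('pics/side0.png');B=cv2.cvtColor(grab_frame('side'),cv2.COLOR_RGB2BGR)
cv2.imwrite('pics/raw9.png',B)
comp(A,B)
E
```

```text
-0.009 shift rad -0.044 0.8
-0.006 shift rad -0.044 0.78
-0.012 shift rad -0.035 0.79
```

The tooth-pattern correlation says 0.585 rad from the start, while finger geometry says about 0.63. I'll split the difference with 2 mm more, which stays inside the ±0.1 rad play either way.

Request:
{"op": "jog_arm", "data": {"commands": [[0,0,2,0,0,0],[0,0,0,0,0,0],[0,0,-4,0,0,0],[0,0,-10,0,0,0],[-20,0,-10,0,0,0],[-30,0,0,0,0,0],[-15,0,0,0,0,0],[0,0,0,0,0,0]]}}

```text
clock: 9.65
position: [0.4822, -0.0231, 0.269]
tool_rot: [0.108, 1.57, 0.067]
force: [0.5, 0.4, 0.3]
grip_width: -0.0001
```

Run:
```python
from pol import *
where()
A=cv2.imread('pics/side0.png');B=cv2.cvtColor(grab_frame('side'),cv2.COLOR_RGB2BGR)
comp(A,B)
print(goal(.092,0,.265,1)[:2])
x0,y0=160,120
cv2.imwrite('pics/side9.png',cv2.resize(B[y0:y0+150,x0:x0+190],None,fx=4,fy=4,interpolation=cv2.INTER_CUBIC))
```

```text
t 9.65 fix tip mm [-52.1  59.4 258. ] force fix [0.47 0.41 0.31] w -5.154668909989526e-05
-0.009 shift rad -0.009 0.83
-0.006 shift rad -0.009 0.82
-0.012 shift rad -0.017 0.84
(array([ -7.8484114 , -59.44581183, 144.32463839]), array([ 2.03611071e-04, -2.37216362e-04,  8.21133543e-05]))
```

View pics/side9.png

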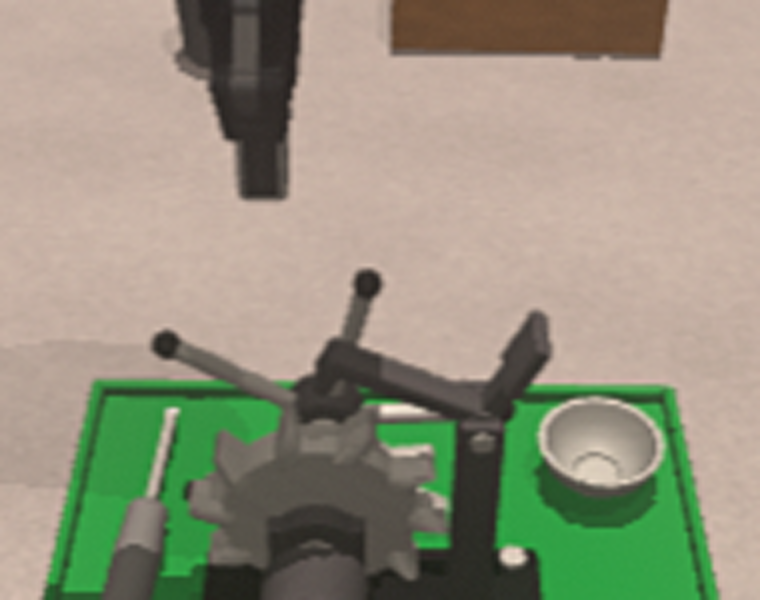

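The wheel is about 0.61–0.62 rad from its start, with the bar end at crop (367,283), and the pawl is still up. I'll go over the tab to its far side.

Request:
{"op": "jog_arm", "data": {"commands": [[-4,-12,30,0,0,0],[-4,-12,30,0,0,0],[0,-12,30,0,0,0],[0,-12,30,0,0,0],[0,-11,28,0,0,0],[0,0,0,0,0,0],[0,0,0,0,0,0]]}}

```text
clock: 10.4
position: [0.6292, -0.0896, 0.2685]
tool_rot: [3.048, 1.564, 3.008]
force: [-0.5, -0.0, -0.0]
grip_width: -0.0001
```

Run:
```python
from h import *
where();print(goal(.096,0,.207,1)[:2])
B=cv2.cvtColor(grab_frame('side'),cv2.COLOR_RGB2BGR)
x0,y0=160,120
cv2.imwrite('pics/side10.png',cv2.resize(B[y0:y0+150,x0:x0+190],None,fx=4,fy=4,interpolation=cv2.INTER_CUBIC))
```

```text
t 10.4 fix tip mm [ 97.5  -1.  257.5] force fix [-0.46 -0.07 -0.03] w -0.00011720122568512862
(array([50.5586129 ,  0.98721517, -1.17635919]), array([ 0.0021136 , -0.0064482 , -0.00060104]))
```

View pics/side10.png

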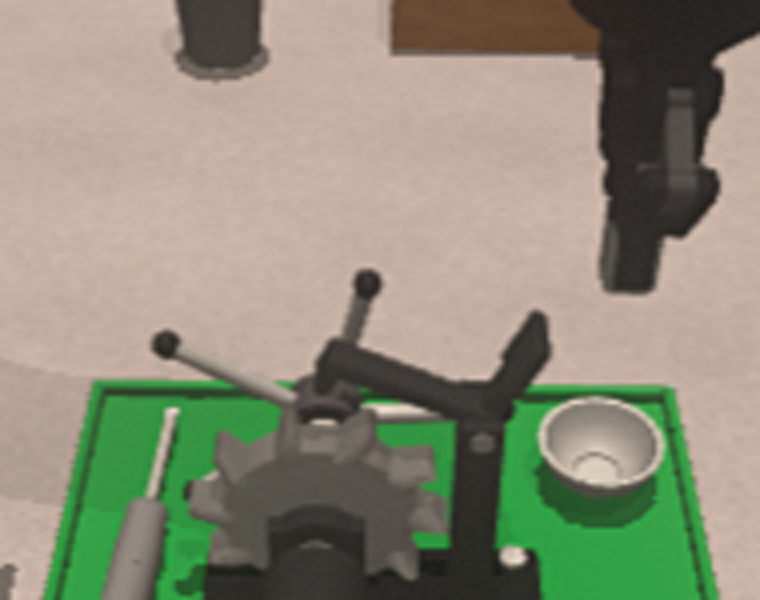

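The finger is on the far side of the tab, with a gap between crop 550 and 600. I'll go down and push back.

Request:
{"op": "jog_arm", "data": {"commands": [[20,1,0,0,-0.006,0],[20,0,0,0,0,0],[10,0,0,0,0,0],[0,0,-5,0,0,0],[0,0,-5,0,0,0],[0,0,-4,0,0,0],[0,0,-3,0,0,0],[0,0,0,0,0,0]]}}

```text
clock: 11.25
position: [0.6089, -0.086, 0.2199]
tool_rot: [0.379, 1.567, 0.342]
force: [0.3, -0.3, 0.1]
grip_width: 0.0004
```

Run:
```python
from h import *
where();print(goal(.057,0,.207,1)[:2])
B=cv2.cvtColor(grab_frame('side'),cv2.COLOR_RGB2BGR)
x0,y0=160,120
cv2.imwrite('pics/side11.png',cv2.resize(B[y0:y0+150,x0:x0+190],None,fx=4,fy=4,interpolation=cv2.INTER_CUBIC))
```

```text
t 11.25 fix tip mm [ 77.1   1.8 208.9] force fix [ 0.26 -0.29  0.08] w 0.000375017646005985
(array([  1.83421732,  -1.70057204, -20.09335838]), array([ 0.00369742,  0.00384935, -0.00154227]))
```

View pics/side11.png

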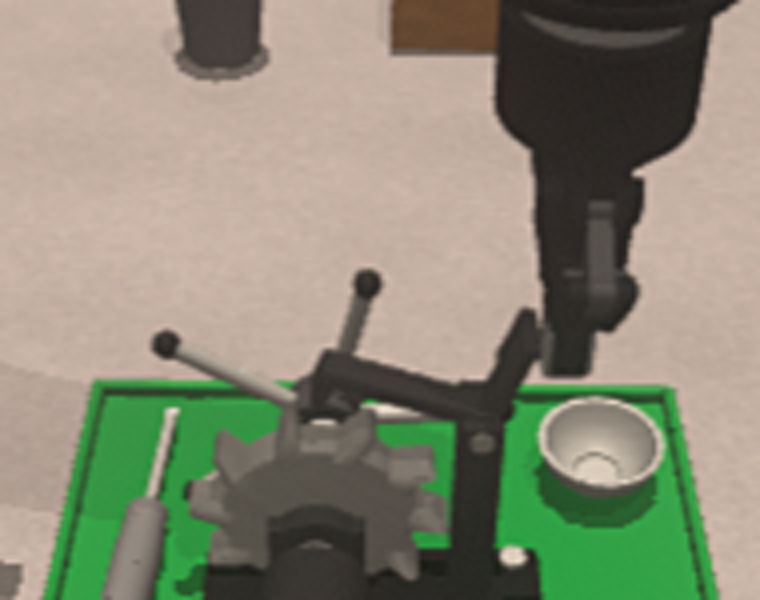

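Request:
{"op": "jog_arm", "data": {"commands": [[1,-1,-3,0,0.003,0],[0,0,-3,0,0,0],[0,0,-3,0,0,0],[0,0,-3,0,0,0],[0,0,-2,0,0,0],[0,0,-2,0,0,0],[0,0,0,0,0,0]]}}

```text
clock: 12.0
position: [0.5921, -0.0865, 0.2193]
tool_rot: [0.737, 1.568, 0.699]
force: [0.8, 0.1, 0.0]
grip_width: -0.0002
```

Run:
```python
from h import *
where();print(goal(.057,0,.207,1)[:2])
B=cv2.cvtColor(grab_frame('side'),cv2.COLOR_RGB2BGR)
x0,y0=160,120
cv2.imwrite('pics/side12.png',cv2.resize(B[y0:y0+150,x0:x0+190],None,fx=4,fy=4,interpolation=cv2.INTER_CUBIC))
```

```text
t 12.0 fix tip mm [ 60.3   0.6 208.3] force fix [0.84 0.17 0.01] w -0.00020191664806188897
(array([ 1.2447312 , -0.59087852, -3.34253642]), array([ 0.00371174,  0.0017257 , -0.00157211]))
```

View pics/side12.png

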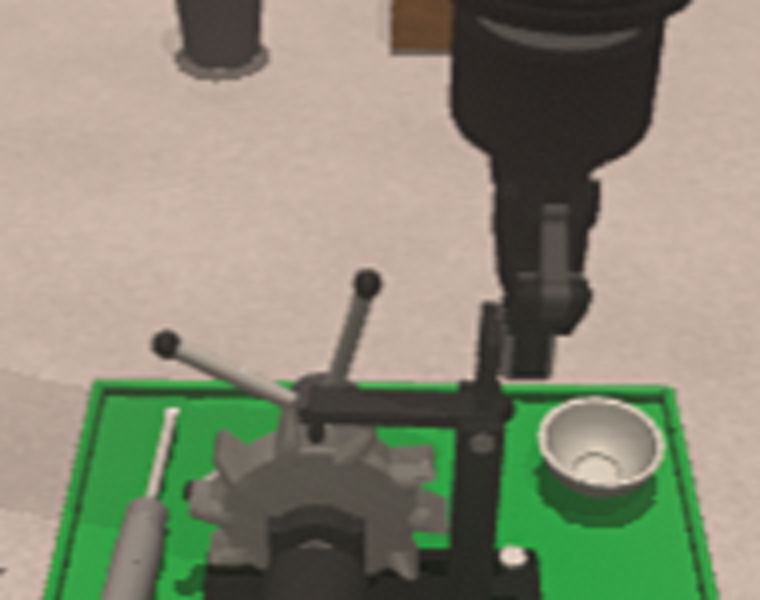

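The pawl is nearly home, with the nose dropping between teeth at crop (316,433) against 437 originally. I'll finish with small steps and watch the force.

Request:
{"op": "jog_arm", "data": {"commands": [[0,0,-1,0,0,0],[0,0,-1,0,0,0],[0,0,-1,0,0,0]]}}

```text
clock: 12.35
position: [0.5899, -0.0864, 0.2192]
tool_rot: [0.373, 1.567, 0.336]
force: [11.6, -1.0, -4.7]
grip_width: -0.0003
```

Request:
{"op": "jog_arm", "data": {"commands": [[0,0,-1,0,0,0]]}}

```text
clock: 12.45
position: [0.5899, -0.0864, 0.2193]
tool_rot: [0.198, 1.565, 0.161]
force: [11.0, -0.2, -7.3]
grip_width: -0.0004
```

Run:
```python
from h import *
where()
```

```text
t 12.45 fix tip mm [ 58.1   0.6 208.3] force fix [11.03  0.22 -7.31] w -0.00040226462023638184
```

It stopped firmly at 58 mm (57 expected when home; resting on a tooth would be about 62). I'll back off and look.

Request:
{"op": "jog_arm", "data": {"commands": [[0,0,4,0,0,0],[0,0,15,0,0,0],[0,0,20,0,0,0],[-30,0,5,0,0,0],[-45,0,0,0,0,0],[-45,0,0,0,0,0],[0,0,0,0,0,0],[0,0,0,0,0,0]]}}

```text
clock: 13.25
position: [0.6336, -0.0881, 0.3417]
tool_rot: [2.774, 1.568, 2.736]
force: [-0.1, 0.9, -0.8]
grip_width: 0.0002
```

Run:
```python
from pol import *
where()
A=cv2.imread('pics/side0.png');B=cv2.cvtColor(grab_frame('side'),cv2.COLOR_RGB2BGR)
comp(A,B)
x0,y0=160,120
r=lambda im:cv2.resize(im[y0:y0+150,x0:x0+190],None,fx=4,fy=4,interpolation=cv2.INTER_CUBIC)
cv2.imwrite('pics/side13.png',r(B))
a,b=r(A),r(B)
cv2.imwrite('pics/cmp13.png',np.hstack([a[240:480,250:600],b[240:480,250:600]]))
T=cv2.cvtColor(grab_frame('top'),cv2.COLOR_RGB2BGR);cv2.imwrite('pics/top13.png',T)
```

```text
t 13.25 fix tip mm [101.9   0.7 330.7] force fix [-0.17  0.88 -0.81] w 0.00015841316070182057
-0.009 shift rad -0.009 0.66
-0.006 shift rad -0.017 0.63
-0.012 shift rad -0.017 0.67
```

View pics/side13.png

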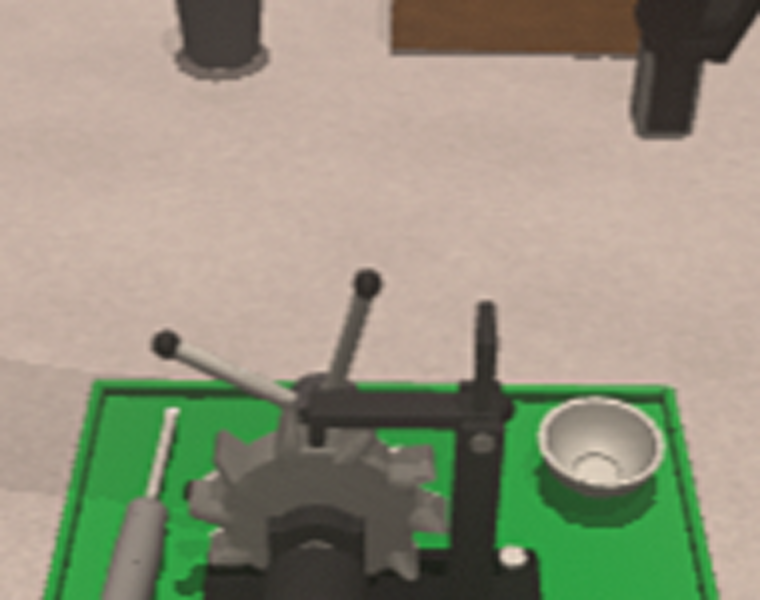

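View pics/cmp13.png

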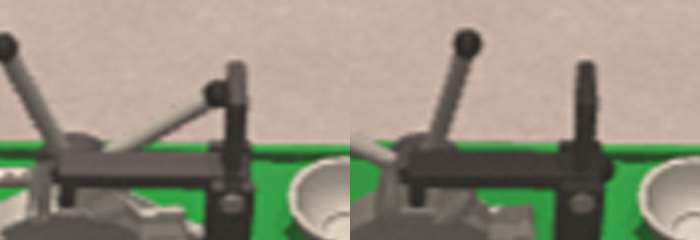

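The pawl in the comparison matches its start pose: tab at (235,65) in both, with the nose seated equally low. The wheel is one notch round, and the bowl and driver are unmoved. I'll hand in after a quick numeric check of pawl and bystanders.

Run:
```python
from h import *
A=cv2.imread('pics/side0.png');B=cv2.cvtColor(grab_frame('side'),cv2.COLOR_RGB2BGR)
for nm,(x0,y0,x1,y1) in dict(tab=(274,192,288,222),pawlarm=(234,215,278,232),nose=(234,224,244,234),jar=(160,308,202,358),bowl=(290,216,330,252),pinbox=(295,314,345,364),driver=(184,245,202,282)).items():
    t=cv2.cvtColor(A[y0:y1,x0:x1],6); s=cv2.cvtColor(B[y0-6:y1+6,x0-6:x1+6],6)
    m=cv2.matchTemplate(s,t,cv2.TM_CCOEFF_NORMED);_,v,_,p=cv2.minMaxLoc(m);print(nm,round(v,3),(p[0]-6,p[1]-6))
where(); bot.job_done()
```

```text
tab 0.802 (0, 0)
pawlarm 0.824 (0, 0)
nose 0.897 (0, 0)
jar 0.959 (0, 0)
bowl 1.0 (0, 0)
pinbox 0.803 (0, 0)
driver 0.956 (0, 0)
t 13.4 fix tip mm [101.7   0.7 329.8] force fix [-1.16  0.79 -0.47] w -0.00014717641071691363
the job is handed in; nothing more can be done
```

The wheel is back one notch, the pawl is home in the next notch, and I handed the job in at 13.4 s. I used the shut fingertips throughout. They pushed the tab to lift the pawl to about 0.45 rad, pushed the standing bar back, then swung the pawl down from the far side of the tab.

- **Pawl:** the tab, arm and nose match their starting image positions with 0 px shift.
- **Wheel:** it turned about 0.61–0.62 rad from its start, against 0.628 for a notch. An earlier check disagreed: just before the last 2 mm push, tooth-pattern matching gave 0.585 rad and finger geometry about 0.63. I went in between, inside the ±0.1 rad play. The pawl then dropped fully in.
- **Force:** pushes were about 1–3 N where I read them, but pressing the pawl home against its stop reached about 11–13 N, more than the 8 N I had aimed for.
- **Loose things:** the jar, bowl, pin box and driver show 0 px shift in the side picture. The pin box's match score was only 0.80, so that one is less certain.
- **Robot:** the tips finished about 100 mm above the tab's top, touching nothing. The force read about 1 N, roughly the sensor's noise.

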